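# Level the ganache casting slab

## Task

The marble casting slab on its levelling stand slopes down towards the robot and the stand rocks, because the counter tiles under it are uneven. Turn its two wing screws until the slab is level to within a degree (ball of the ball level inside the black ring) and the stand no longer rocks, all four feet bearing their share of the weight. Use a light hand: do not lean hard on the stand or shift it from its place, and leave the jar, bowl, gift box and tin alone.

Things in the scene. Friction and masses are not known exactly. Their poses are not given: they have to be found in the camera images.
- stand: Levelling stand, about 4 kg, loose: marble slab 200 x 260 x 20 mm (top at z = 58 mm; low steel casting frame on its middle, top 68 mm) on a steel frame. Origin mid-stand, level with the undersides of the far feet; x from near to far side, y left, z square to the slab. Feet at x = -85 (near, on screws) and +85 mm (far, fixed), y = +165 (left), -165 mm (right).
- wing_left: Black wing knob of the near left screw: wing 36 mm long (its x), 12 thick (y), 20 high, hub 18 mm across. Origin on the screw axis level with the foot's underside, z up the screw. Clockwise from above lowers foot and wing 12 mm per turn (1.9 mm per rad), so raises that corner. Stiff (0.06 N m), stays where left. Starts about 5 mm short of the far feet's plane; goes 12 mm either way from it.
- wing_right: Black wing knob of the near right screw; the same as wing_left.
- grip_left (a point): Middle of the wing of wing_left, on the screw axis, 82 mm above the foot's underside and 10 mm below the wing's top: the point to grip, some 25 mm above the slab's top. Fingers opened to 50 mm swing freely round the wing.
- grip_right (a point): Middle of the wing of wing_right, likewise.
- corner_far_left (a point): Point on the slab's top near its far left corner (stand frame x = 85, y = 115, z = 58 mm), 15 mm in from both edges: a place to press and feel whether the far left foot hangs. If it does, 4 to 6 N bring the foot down, and this point sinks 0.85 times as far as the foot; if not, it gives only about 0.1 mm.
- corner_far_right (a point): The same at the far right corner (stand frame x = 85, y = -115, z = 58 mm).
- level_ball: Dark 9 mm steel ball of the ball level, a round white cup 46 mm across at the near edge of the stand between the screws. Origin at its centre. It runs to the low side, 2.8 mm per degree of tilt, and settles in about a second.
- level_centre (a point): Where the ball's centre lies when the slab is level. A black ring of 14.6 mm inner diameter is drawn round it: at one degree of tilt the ball just reaches the ring.
- foot_near_left: Black rubber foot, 31 mm across, 9 mm high, under the near left screw; it does not turn. Origin: centre of its underside. Feet give 1 mm per 60 N; an even share is about 10 N each. Once a hanging foot just touches, about 0.9 mm more on the screw that lowers it evens the loads; 1.8 mm more and the stand rocks the other way.
- foot_near_right: The rubber foot under the near right screw, likewise.
- foot_far_left: Plain rubber foot of the same size fixed under the far left corner; origin at the centre of its underside. The stand is slightly heavier on its near side: it comes to rest on both near feet and one far foot, the other far foot hanging about 0.5 to 2.5 mm clear. If the far left hangs, the near right foot is too short for the near left one.
- foot_far_right: Plain rubber foot fixed under the far right corner, likewise: if it hangs, the near left foot is too short for the near right one. The four stone counter tiles under the feet are roughly 10 mm thick and lie unevenly, up to 3.5 mm out of one another; their heights are not known.
- sweet_jar: Bystander: jar of sweets, 100 mm across, 150 mm high, steel lid; origin under its centre.
- praline_bowl: Bystander: white bowl, 110 mm across, 50 mm high; origin under its centre.
- gift_box: Bystander: dark ribboned gift box, 120 x 170 x 55 mm; origin under its centre.
- cocoa_tin: Bystander: copper-coloured tin, 76 mm across, 90 mm high; origin under its centre.

How it is judged:
At the end, for the whole second after the job is handed in: The slab is level within one degree (0.0175 rad) and at rest, and each of the four feet bears on its tile with more than 2 N (angle between stand's own z axis and vertical below 0.0175 rad and contact force between each of foot_near_left, foot_near_right, foot_far_left, foot_far_right and anything else above 2 N and linear speed of stand below 0.01 m/s); the robot touches nothing.
It fails at once if a foot is loaded with more than 40 N, by leaning on the stand or prying at a screw (contact force between any of foot_near_left, foot_near_right, foot_far_left, foot_far_right and anything else above 40 N).
It fails at once if the stand is shoved more than 20 mm from its place (distance of stand from where it was at the start of the episode above 0.02 m).
It fails at once if the sweet jar, the praline bowl, the gift box or the cocoa tin is moved by more than 20 mm (distance of any of sweet_jar, praline_bowl, gift_box, cocoa_tin from where it was at the start of the episode above 0.02 m).
It also fails if it takes over 72 s, if anything falls off the work surface, if the arm or the gripper's body presses on something with over 40 N, if the wrist force passes 120 N, or if a joint passes its speed limit or range.

## Robot

A 7-joint arm with a two-finger parallel gripper is mounted at the origin on the work surface. World frame = base frame: x ahead of the robot, y to its left, z up, the work surface at z = 0. Lengths are in m, angles in rad, forces in N, time in s.
With the tool pointing down it reaches from about 0.4 to 0.85 m from the base axis. Payload 4.5 kg.
Tool frame: the origin (TCP) lies between the finger pads; the fingertips stand 11 mm ahead of it and the grasp point (between the pads) lies 8 mm behind it (r.nose_length is the distance from the TCP to the fingertips, in m); z points along the fingers, y is the line along which they close (so a half turn about z gives the same grasp; the last joint's range is limited). The gripper opens to 88 mm and grips with 3 to 60 N. Pads are 18 mm wide; open, the fingers measure 123 mm over their backs; the gripper's body (75 mm by 187 mm) begins 45 mm behind the grasp point.
Start: joints at [1.288, 0.689, -0.195, 1.565, 0.157, 0.902, -0.215], TCP at [0.195, -0.594, 0.25] pointing down, gripper open.
Joint ranges: [-3.01, 3.01], [-0.46, 2.08], [-1.47, 1.51], [0.13, 2.56], [-1, 4.14], [0.04, 2.09], [-2.66, 2.66]. Speed limits (rad/s): [2.57, 2.57, 3.14, 3.14, 3.14, 3.14, 3.14].

## Interface

Orientations are given as a unit quaternion [x, y, z, w].
In Python, from plant import get_state, snapshot, camera_model, r gives the robot as it stands.
- The arm moves only by the shell command python3 -m inch 'ROWS' [FORCE]. ROWS is text: rows parted by semicolons, each of 7 numbers parted by spaces: the opening, from -1 (shut) to 1 (fully open), then the shift along the tool's x, y, z in m, then the turn, a rotation vector about the tool's x, y, z in rad. A call has 1 to 20 rows; each row shifts and turns the commanded pose from where the row before left it, along the tool's axes as they then stand; what a row does not reach is not made up. A row lasts 1/12 s, in which the tool goes at most 41.7 mm and 7.16 degrees, less where a joint would pass 70% of its speed; a pose out of reach is approached as far as the arm can. A call is refused whole if a number of a shift passes 0.0417 or a number of a turn 0.125, either way. A call with a gripper value outside its range is refused whole. The fingers move at their own pace and stop on an object; FORCE is the grip in N (left out, the last holds). Time passes only in rows, so rows that do not move let the fingers close. It gives the time, the measured TCP pose, the force, the opening and the grip force at its end, in the units of the state.
- get_state(): the state, without advancing time (a new reading comes with each control period).
- snapshot(name): name is "scene" or "top" or "wrist"; returns (picture, depth): 420x560x3 uint8, red, green, blue; 420x560 float32, m along the optical axis (not along the pixel's ray), 0 where there is no reading.
- camera_model(name): a dict with "intrinsics" (3x3 intrinsics, pixels), "view" (4x4, takes a point from world to camera coordinates). Camera axes: x right, y down, z forward; pixel columns grow to the right and rows downward; lengths in m; the calibration is good to about 2 mm. The wrist camera is an equidistant fisheye: a pixel r from the principal point sees the ray r / f radians off the axis. A picture is of the moment at which its call begins: read the wrist's pose just before it. camera_model takes no time and is no camera call; for the wrist camera it gives the pose at the moment of the call.
- r.finish_job(): hands the job in; it is judged then, once.
The state is a dict: "clock": time; "q": joint angles; "qd": joint speeds; "joint_torque": joint torques, N m; "tool_pos": TCP position; "eef_rot": TCP orientation; "contact_force": force on the tool from outside, world axes, zero at the start; "moment": the same for the moment, N m; "opening": opening from 0.0 (shut) to 1.0 (fully open); "finger_force": force on a finger pad.
Only numpy, scipy, OpenCV 4.12 (cv2) and the standard library are available. Lean on these libraries where they do the work, as an engineer would, in place of code of your own. Each camera call takes 0.05 s, during which the arm holds its last target. There are 200 camera calls.

## Working session

There is one attempt and no reset: what is moved stays moved. The work goes in short steps, Python scripts to look and compute and a shell command to move; the robot and the scene stay as the last step left them, time stands still between calls to the robot, and variables do not carry over. Pictures are saved under pics/ and viewed, at most 10 in all, crops included, and the job is handed in when it is done.

```bash
ls; mkdir -p pics
python3 - <<'E'
from plant import *
import cv2,numpy as np
s=get_state();print(s['clock'],s['tool_pos'],s['eef_rot'],s['opening'])
for n in("top","scene"):
    im,d=snapshot(n);cv2.imwrite(f"pics/{n}0.png",im[:,:,::-1]);np.save(f"{n}_d.npy",d)
    c=camera_model(n);print(n,c['intrinsics'].tolist() if hasattr(c['intrinsics'],'tolist') else c['intrinsics'],np.round(np.array(c['view']),4).tolist())
E
```

```text
pics
0.0 [ 0.19448176 -0.59331777  0.24890211] [ 9.87473501e-01  1.57782163e-01 -2.14731026e-04 -9.09628707e-04] 0.9988783973144347
top [[456.3042187498898, 0.0, 282.70348197914217], [0.0, 456.3042187498898, 212.58242747856534], [0.0, 0.0, 1.0]] [[0.0071, -0.9999, -0.0113, 0.0121], [-0.9955, -0.006, -0.0948, 0.5497], [0.0948, 0.0119, -0.9954, 1.4726], [0.0, 0.0, 0.0, 1.0]]
scene [[429.30744187396306, 0.0, 268.40315598621476], [0.0, 429.30744187396306, 213.57591180830585], [0.0, 0.0, 1.0]] [[-0.6522, 0.758, 0.0106, 0.3488], [0.4343, 0.385, -0.8143, -0.167], [-0.6213, -0.5265, -0.5803, 1.5843], [0.0, 0.0, 0.0, 1.0]]
```

View pics/top0.png

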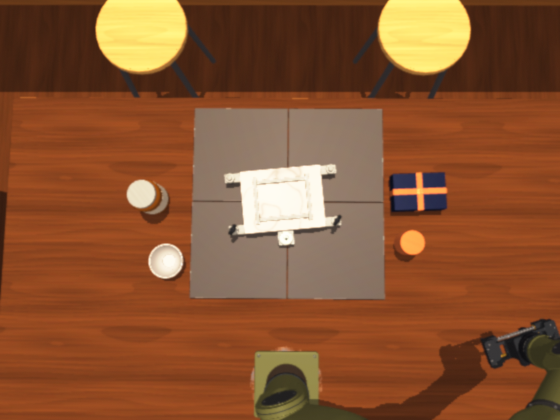

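View pics/scene0.png

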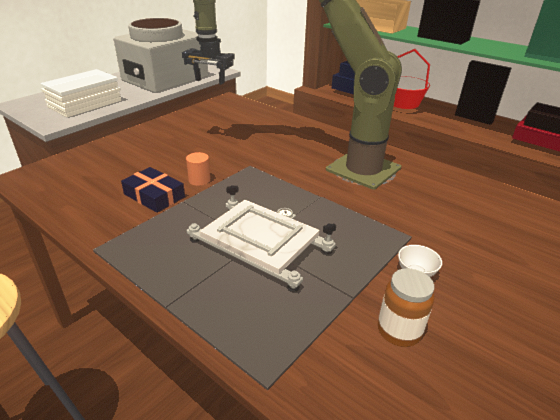

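Top view: left wing is at about (233,230), right wing at (338,221), ball level at (286,238), far feet at (232,179) and (330,170). The bystanders are well clear of the stand.

```bash
cat > h.py <<'E'
from plant import *
import cv2,numpy as np
from scipy.spatial.transform import Rotation as R
def cast(n,uv,z,c=None):
    c=c or camera_model(n);K=np.array(c['intrinsics']);V=np.array(c['view'])
    x=(uv[0]-K[0,2])/K[0,0];y=(uv[1]-K[1,2])/K[1,1]
    if n=='wrist':
        t=np.hypot(x,y);k=np.sin(t)/t if t>1e-9 else 1;d=np.array([x*k,y*k,np.cos(t)])
    else:d=np.array([x,y,1.])
    o=-V[:3,:3].T@V[:3,3];d=V[:3,:3].T@d
    return o+d*(z-o[2])/d[2]
def proj(n,p,c=None):
    c=c or camera_model(n);K=np.array(c['intrinsics']);V=np.array(c['view']);p=V[:3,:3]@p+V[:3,3]
    if n=='wrist':
        rr=np.hypot(p[0],p[1]);t=np.arctan2(rr,p[2]);x,y=p[0]/rr*t,p[1]/rr*t
    else:x,y=p[0]/p[2],p[1]/p[2]
    return K[0,0]*x+K[0,2],K[1,1]*y+K[1,2]
def delta(target,yaw=None,rot=None):
    "shift in tool axes to target; turn needed to be pointing straight down with tool x at yaw"
    s=get_state();q=R.from_quat(s['eef_rot']);
    print('tcp',np.round(s['tool_pos'],4),'shift',np.round(q.inv().apply(np.array(target)-s['tool_pos']),4))
    x=q.as_matrix()[:,0];print('toolx yaw',np.arctan2(x[1],x[0]))
    if yaw is not None:
        G=np.array([[np.cos(yaw),np.sin(yaw),0],[np.sin(yaw),-np.cos(yaw),0],[0,0,-1]]).T
        print('turn',np.round((q.inv()*R.from_matrix(G)).as_rotvec(),4))
E
python3 - <<'E'
from h import *
im=cv2.imread('pics/top0.png')
for a,(u,v),z in(('L',(233,230),.092),('R',(338,221),.092),('cup',(286,238),.06),('FL',(232,179),.03),('FR',(330,170),.03)):print(a,cast('top',(u,v),z).round(4))
g=im.max(2)
for u,v in((233,230),(338,221)):
    m=(g[v-9:v+10,u-9:u+10]<38).astype(np.uint8);n,l,st,ce=cv2.connectedComponentsWithStats(m)
    for i in range(1,n):
        if st[i,4]>8:
            p=ce[i]+[u-9,v-9];yy,xx=np.nonzero(l==i);w,e=np.linalg.eigh(np.cov(xx,yy));print(st[i,4],p,cast('top',p,.096).round(4),w,e[:,1])
delta([.47,0,.3],0)
cv2.imwrite('pics/crop.png',cv2.resize(im[150:260,210:360],None,fx=5,fy=5,interpolation=cv2.INTER_CUBIC))
E
```

```text
L [0.4876 0.1703 0.092 ]
R [ 0.5179 -0.1583  0.092 ]
cup [0.4649 0.0042 0.06  ]
FL [0.6597 0.184  0.03  ]
FR [ 0.6914 -0.1395  0.03  ]
tcp [ 0.1945 -0.5934  0.249 ] shift [ 0.4467 -0.4781 -0.0503]
toolx yaw 0.31685806333068495
turn [-0.0016  0.0004  0.3169]
```

View pics/crop.png

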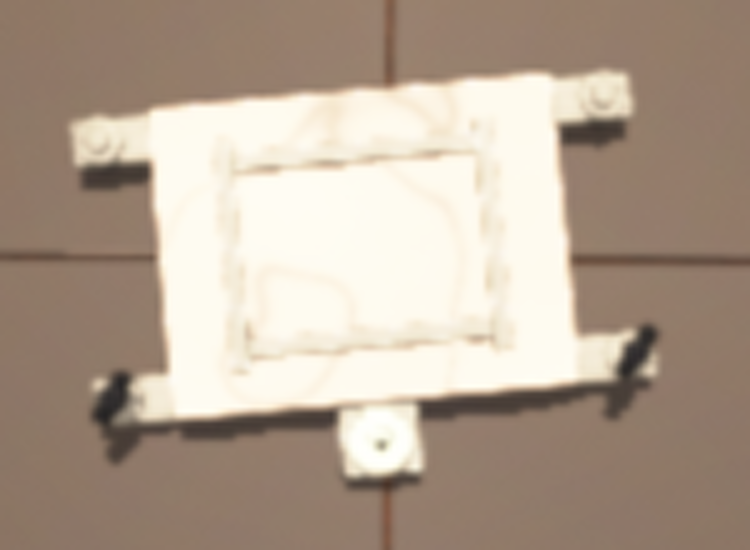

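The wings run at about -0.65 rad yaw (crop (112,397) and (637,350)), the stand itself at about +0.09. Moving over the level to look with the wrist camera.

```bash
python3 -m inch '0 .0375 -.0398 -.004 0 0 0;0 .0375 -.0398 -.004 0 0 0;0 .0375 -.0398 -.004 0 0 0;0 .0375 -.0398 -.004 0 0 0;0 .0375 -.0398 -.004 0 0 0;0 .0375 -.0398 -.004 0 0 0;0 .0375 -.0398 -.004 0 0 0;0 .0375 -.0398 -.004 0 0 0;0 .0375 -.0398 -.004 0 0 0;0 .0375 -.0398 -.004 0 0 0;0 .0375 -.0398 -.004 0 0 0;0 .0375 -.0398 -.004 0 0 0;0 0 0 0 0 0 .1;0 0 0 0 0 0 .1;0 0 0 0 0 0 .1;0 0 0 0 0 0 0'
python3 - <<'E'
from h import *
s=get_state();print(s['clock'],s['tool_pos'],s['q'],s['opening'],s['contact_force'])
im,d=snapshot('wrist');cv2.imwrite('pics/w1.png',im[:,:,::-1])
np.savez('w1.npz',im=im,d=d,**camera_model('wrist'))
for p in([.4876,.17,.092],[.518,-.158,.092],[.465,.004,.06]):print(proj('wrist',np.array(p)))
delta([.4876,.17,.2],-.65)
E
```

```text
clock: 1.43
tool_pos: [0.4065, -0.1421, 0.2861]
eef_rot: [1.0, 0.008, -0.0, 0.0]
contact_force: [-0.5, 0.7, -0.2]
opening: 0.502
finger_force: 0.0
1.4333 [ 0.40652356 -0.14209598  0.28605276] [ 0.30634747  0.38548282 -0.10980706  2.07296048  0.06554675  0.68679756
 -1.40179161] 0.501823071817439 [-0.5373857   0.74250097 -0.21785508]
(np.float64(28.553991260394554), np.float64(124.47922826803524))
(np.float64(296.3795436313651), np.float64(79.52506489689807))
(np.float64(152.60256960654837), np.float64(132.1732651620108))
tcp [ 0.4065 -0.1423  0.2861] shift [ 0.0872 -0.3107  0.0859]
toolx yaw 0.0191848855400165
turn [4.000e-04 4.000e-04 6.692e-01]
```

View pics/w1.png

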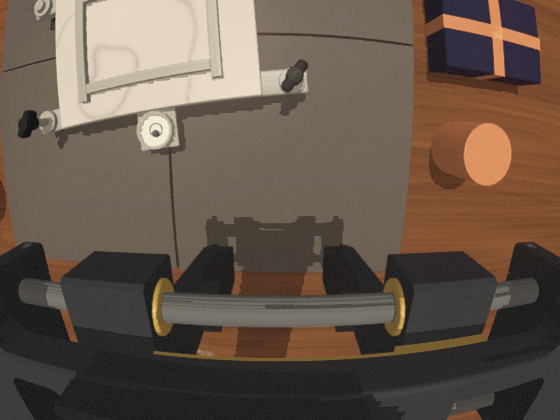

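The wrist view shows the right wing at (293,76), the left at (27,124), the ball level at (156,131) with the ball towards the near side, everything as expected. Measuring.

```bash
cat >> h.py <<'E'
def wing(im,c,p0,z=.095,w=28):
    u,v=[int(round(a)) for a in proj('wrist',np.array(p0),c)]
    y0,x0=max(0,v-w),max(0,u-w)
    m=(im[y0:v+w,x0:u+w].max(2)<48).astype(np.uint8)
    n,l,st,ce=cv2.connectedComponentsWithStats(m);i=1+st[1:,4].argmax()
    yy,xx=np.nonzero(l==i);P=np.array([cast('wrist',(a+x0,b+y0),z,c)[:2] for a,b in zip(xx,yy)])
    (ctr,sz,_)=rect=cv2.minAreaRect(P.astype(np.float32)*1000);e=np.linalg.eigh(np.cov(P.T))[1][:,1]
    print('wing px',(ce[i]+[x0,y0]).round(1),'pos',(np.array(ctr)/1000).round(4),'mean',P.mean(0).round(4),'size',np.round(sz,1),'yaw',round(np.arctan(e[1]/e[0]),3))
def ball(im,c,p0=(.465,.004,.06),w=26):
    u,v=[int(round(a)) for a in proj('wrist',np.array(p0),c)]
    k=8;cr=cv2.resize(im[v-w:v+w,u-w:u+w],None,fx=k,fy=k,interpolation=cv2.INTER_CUBIC);return cr,(u-w,v-w,k)
E
python3 - <<'E'
from h import *
f=np.load('w1.npz');c={k:f[k] for k in('intrinsics','view')};im=f['im']
wing(im,c,[.4876,.17,.092]);wing(im,c,[.518,-.158,.092])
cr,_=ball(im,c);cv2.imwrite('pics/b1.png',cr[:,:,::-1]);print(c['view'].round(3))
E
```

```text
wing px [ 27.8 123.6] pos [0.4879 0.1684] mean [0.4887 0.1686] size [37.2 32.9] yaw -0.98Traceback (most recent call last):
  File "<stdin>", line 3, in <module>
  File "h.py", line 30, in wing
    n,l,st,ce=cv2.connectedComponentsWithStats(m);i=1+st[1:,4].argmax()
                                                      ~~~~~~~~~~~~~~~^^
ValueError: attempt to get argmax of an empty sequence
```

```bash
sed -i 's/<48/<70/' h.py
python3 - <<'E'
from h import *
f=np.load('w1.npz');c={k:f[k] for k in('intrinsics','view')};im=f['im']
wing(im,c,[.518,-.158,.092])
cr,_=ball(im,c);cv2.imwrite('pics/b1.png',cr[:,:,::-1]);print(c['view'].round(3).tolist())
print([np.round(proj('wrist',np.array([.4065,-.1421,z]),c),0) for z in(.09,.2,.27)])
delta([.487,.169,.16])
E
python3 -m inch '.14 .0107 -.0388 .0107 0 0 .08;.14 .0107 -.0388 .0107 0 0 0;.14 .0107 -.0388 .0107 0 0 0;.14 .0107 -.0388 .0107 0 0 0;.14 .0107 -.0388 .0107 0 0 0;.14 .0107 -.0388 .0107 0 0 0;.14 .0107 -.0388 .0107 0 0 0;.14 .0107 -.0388 .0107 0 0 0;.14 0 0 0 0 0 .11;.14 0 0 0 0 0 .11;.14 0 0 0 0 0 .11;.14 0 0 0 0 0 .11;.14 0 0 0 0 0 .11;.14 0 0 0 0 0 0'
python3 - <<'E'
from h import *
s=get_state();im,d=snapshot('wrist');c=camera_model('wrist');cv2.imwrite('pics/w2.png',im[:,:,::-1])
print(s['q']);wing(im,c,[.488,.169,.092],w=60);delta([.488,.169,.12],-.65)
E
```

```text
wing px [294.9  76.6] pos [ 0.5212 -0.1564] mean [ 0.5206 -0.1564] size [14. 36.] yaw -0.572
[[0.019, -1.0, -0.001, -0.15], [-0.965, -0.019, 0.261, 0.344], [-0.261, -0.004, -0.965, 0.529], [0.0, 0.0, 0.0, 1.0]]
[array([278., 188.]), array([278., 219.]), array([278., 259.])]
tcp [ 0.4065 -0.1423  0.2861] shift [ 0.0866 -0.3097  0.1259]
toolx yaw 0.0191848855400165
clock: 2.65
tool_pos: [0.5084, 0.1626, 0.2002]
eef_rot: [0.953, -0.302, -0.0, 0.0]
contact_force: [-0.6, -1.1, 0.7]
opening: 0.571
finger_force: 0.0
[-0.4708488   0.64428891  0.12239182  1.90200465 -0.12923835  0.60367361
 -2.45063985]
wing px [281.  237.1] pos [0.49   0.1725] mean [0.4899 0.1725] size [18.9 39.3] yaw -0.495
tcp [0.5084 0.1626 0.2003] shift [-0.0204  0.0064  0.0803]
toolx yaw -0.6092718777371448
turn [0.0007 0.0001 0.0407]
```

View pics/w2.png

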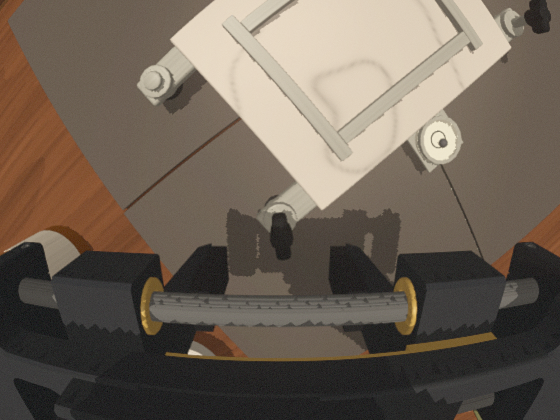

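Left wing sits at (281,237), between the fingers. Clockwise reduces joint 7, so I turn half a revolution the other way to have room for the whole turn.

```bash
python3 -m inch '.14 -.0185 .006 0 0 0 0;.14 0 0 0 0 0 -.125;.14 0 0 0 0 0 -.125;.14 0 0 0 0 0 -.125;.14 0 0 0 0 0 -.125;.14 0 0 0 0 0 -.125;.14 0 0 0 0 0 -.125;.14 0 0 0 0 0 -.125;.14 0 0 0 0 0 -.125;.14 0 0 0 0 0 -.125;.14 0 0 0 0 0 -.125;.14 0 0 0 0 0 -.125;.14 0 0 0 0 0 -.125;.14 0 0 0 0 0 -.125' >/dev/null; python3 -m inch '.14 0 0 0 0 0 -.125;.14 0 0 0 0 0 -.125;.14 0 0 0 0 0 -.125;.14 0 0 0 0 0 -.125;.14 0 0 0 0 0 -.125;.14 0 0 0 0 0 -.125;.14 0 0 0 0 0 -.125;.14 0 0 0 0 0 -.125;.14 0 0 0 0 0 -.125;.14 0 0 0 0 0 -.125;.14 0 0 0 0 0 -.125;.14 0 0 0 0 0 -.125;.14 0 0 0 0 0 0;.14 0 0 0 0 0 0'
cat >> h.py <<'E'
def unproj(c,d,us,vs):
    K=np.array(c['intrinsics']);V=np.array(c['view']);x=(us-K[0,2])/K[0,0];y=(vs-K[1,2])/K[1,1];t=np.hypot(x,y)+1e-9;k=np.tan(t)/t
    P=np.stack([x*k,y*k,np.ones_like(x)])*d[vs,us];return (V[:3,:3].T@(P-V[:3,3:4])).T
def wingtop(im,d,c,p0,w=60):
    u,v=[int(round(a)) for a in proj('wrist',np.array(p0),c)]
    vs,us=np.mgrid[max(0,v-w):v+w,max(0,u-w):min(560,u+w)];vs=vs.ravel();us=us.ravel()
    P=unproj(c,d,us,vs);k=(np.hypot(*(P[:,:2]-np.array(p0)[:2]).T)<.032)&(P[:,2]>.085)&(P[:,2]<.115)&(im[vs,us].max(1)<90)
    P=P[k];zt=np.percentile(P[:,2],90);T=P[P[:,2]>zt-.004]
    ctr,sz,a=cv2.minAreaRect((T[:,:2]*1000).astype(np.float32));e=np.linalg.eigh(np.cov(T[:,:2].T))[1][:,1]
    print('top n',len(T),'z',zt.round(4),'ctr',np.round(ctr,1),'mean',T[:,:2].mean(0).round(4),'size',np.round(sz,1),'ang',round(np.deg2rad(a),3),'pca',round(np.arctan(e[1]/e[0]),3))
E
python3 - <<'E'
from h import *
s=get_state();c=camera_model('wrist');im,d=snapshot('wrist');cv2.imwrite('pics/w3.png',im[:,:,::-1])
print(s['q']);wing(im,c,[.488,.169,.092],w=60);wingtop(im,d,c,[.488,.17,.1]);delta([.488,.17,.084],2.53)
E
```

```text
clock: 5.03
tool_pos: [0.4902, 0.1682, 0.2006]
eef_rot: [0.31, 0.951, 0.0, -0.0]
contact_force: [-0.0, -0.5, 0.7]
opening: 0.57
finger_force: 0.0
[ 0.04742591  0.7252326  -0.78480937  1.91968841  0.71217063  0.79908875
 -0.1965716 ]
wing px [282.6 197.5] pos [0.4842 0.177 ] mean [0.4824 0.1779] size [15.3 21.8] yaw -0.054
top n 637 z 0.1029 ctr [489.8 173.2] mean [0.4889 0.1734] size [15.6 34.1] ang 0.936 pca -0.501
tcp [0.4902 0.1682 0.2006] shift [2.800e-03 1.000e-04 1.166e-01]
toolx yaw 2.5098201575487242
turn [ 0.0004  0.     -0.0202]
```

```bash
python3 -m inch '.14 .003 .0025 .03 0 0 0;.14 0 0 .03 0 0 0;.14 0 0 .03 0 0 0;.14 0 0 .015 0 0 0;.14 0 0 .0105 0 0 0;.14 0 0 0 0 0 0' 15
python3 -m inch '-.1 0 0 0 0 0 0;-.3 0 0 0 0 0 0;-.5 0 0 0 0 0 0;-.7 0 0 0 0 0 0;-1 0 0 0 0 0 0;-1 0 0 0 0 0 0;-1 0 0 0 0 0 0;-1 0 0 0 0 0 0' 12
```

```text
clock: 5.58
tool_pos: [0.4883, 0.1719, 0.0836]
eef_rot: [0.31, 0.951, -0.001, -0.001]
contact_force: [0.7, -0.1, 0.2]
opening: 0.573
finger_force: 0.0
clock: 6.25
tool_pos: [0.4899, 0.1731, 0.0857]
eef_rot: [0.31, 0.951, 0.001, 0.001]
contact_force: [1.4, 1.4, 4.2]
opening: 0.196
finger_force: 12.0
```

```bash
python3 -m inch '-1 0 0 0 0 0 .05;-1 0 0 0 0 0 .1;-1 0 0 0 0 0 .1;-1 0 0 0 0 0 .1;-1 0 0 0 0 0 .1;-1 0 0 0 0 0 .1;-1 0 0 0 0 0 0' 20
python3 - <<'E'
from h import *
s=get_state();print(s['moment'],s['contact_force'],s['finger_force']);c=camera_model('wrist');im,d=snapshot('wrist');cv2.imwrite('pics/w4.png',im[:,:,::-1]);delta([.49,.172,.085])
E
```

```text
clock: 6.83
tool_pos: [0.4904, 0.1733, 0.0857]
eef_rot: [0.557, 0.83, 0.001, 0.001]
contact_force: [3.8, 1.8, 3.6]
opening: 0.193
finger_force: 20.0
[ 0.46407095 -0.82688051  0.03270125] [3.80367789 1.76164822 3.64787992] 20.004370138049126
tcp [0.4903 0.1733 0.0857] shift [-0.0011 -0.0008  0.0007]
toolx yaw 1.964002821831023
```

View pics/w4.png

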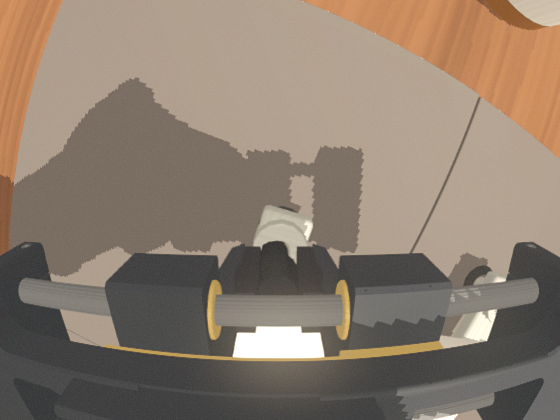

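```bash
python3 -m inch '-1 0 .0025 0 0 0 .05;-1 0 0 0 0 0 .12;-1 0 0 0 0 0 .12;-1 0 0 0 0 0 .12;-1 0 0 0 0 0 .12;-1 0 0 0 0 0 .12;-1 0 0 0 0 0 .12;-1 0 0 0 0 0 .12;-1 0 0 0 0 0 .12;-1 0 0 0 0 0 .12;-1 0 0 0 0 0 .12;-1 0 0 0 0 0 .12;-1 0 0 0 0 0 .12;-1 0 0 0 0 0 .12;-1 0 0 0 0 0 .12;-1 0 0 0 0 0 0'
python3 - <<'E'
from h import *
s=get_state();print(s['moment'],s['q'][6]);delta([.49,.172,.085])
E
```

```text
clock: 8.22
tool_pos: [0.4922, 0.172, 0.0854]
eef_rot: [0.994, 0.114, 0.001, 0.001]
contact_force: [2.7, -1.6, 6.7]
opening: 0.192
finger_force: 20.0
[-0.19851274 -0.63490612  0.02296841] -1.93204409828093
tcp [0.4922 0.172  0.0854] shift [-0.0022 -0.0005  0.0004]
toolx yaw 0.22795229519590215
```

```bash
python3 -m inch '.14 0 0 0 0 0 0;.14 0 0 0 0 0 0;.14 0 0 0 0 0 0;.14 0 0 0 0 0 0;.14 0 0 -.03 0 0 0;.14 0 0 -.04 0 0 0;.14 0 0 -.04 0 0 0;.14 -.019 .028 0 0 0 0;.14 -.019 .028 0 0 0 0;.14 -.019 .028 0 0 0 0;.14 -.019 .028 0 0 0 0;.14 -.019 .028 0 0 0 0;.14 -.019 .028 0 0 0 0;.14 0 0 0 0 0 .1;.14 0 0 0 0 0 .1;.14 0 0 0 0 0 0'
cat >> h.py <<'E'
def level(im,d,c,name,p0=(.467,.004,.062),w=40,k=6):
    "rectified patch of the cup in world axes at z=p0 z: right=-y, up=+x, 0.1 mm px"
    N=300;a=np.arange(N)*2e-4-N*1e-4
    mx=np.zeros((N,N),np.float32);my=mx.copy()
    for i in range(N):
        for j in range(N):
            mx[i,j],my[i,j]=proj('wrist',np.array([p0[0]-a[i],p0[1]-a[j],p0[2]]),c)
    o=cv2.remap(im,mx,my,cv2.INTER_CUBIC);cv2.imwrite(name,cv2.resize(o[:,:,::-1],None,fx=2,fy=2));return o
E
python3 - <<'E'
from h import *
s=get_state();c=camera_model('wrist');im,d=snapshot('wrist');cv2.imwrite('pics/w5.png',im[:,:,::-1]);print(s['tool_pos'],proj('wrist',np.array([.465,.004,.06]),c))
np.savez('w5.npz',im=im,d=d,**c);o=level(im,d,c,'pics/l5.png')
delta([.521,-.157,.2],2.54)
E
```

```text
clock: 9.55
tool_pos: [0.4183, -0.0171, 0.195]
eef_rot: [1.0, 0.014, -0.001, 0.0]
contact_force: [0.7, 0.0, -0.6]
opening: 0.569
finger_force: 0.0
[ 0.41828331 -0.01713188  0.19499676] (np.float64(254.3865619826234), np.float64(146.6466023194155))
tcp [ 0.4186 -0.0165  0.195 ] shift [ 0.0976  0.1439 -0.0051]
toolx yaw 0.0338948453024263
turn [-9.0000e-04  5.0000e-04 -2.5061e+00]
```

View pics/l5.png

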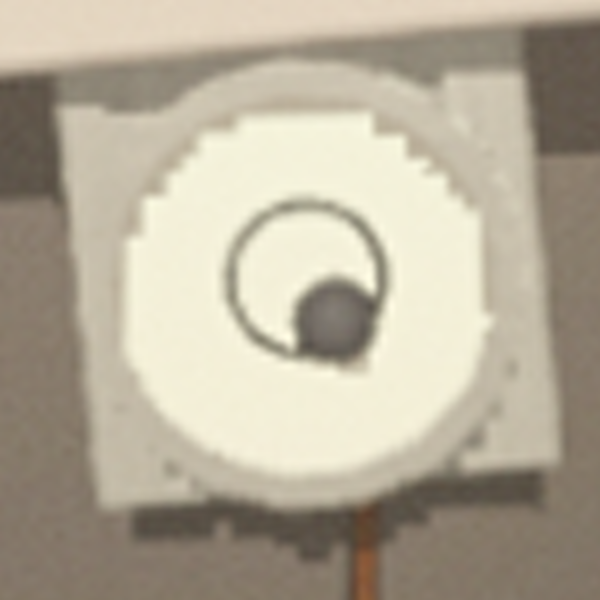

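Ring centre (306,279), ball (335,318), 0.1 mm per px: about 3.2 mm right and 3.6 mm near, parallax removed. So the right corner is due next.

```bash
python3 -m inch '.14 .0195 .0288 0 0 0 0;.14 .0195 .0288 0 0 0 0;.14 .0195 .0288 0 0 0 0;.14 .0195 .0288 0 0 0 0;.14 .0195 .0288 0 0 0 0;.14 0 0 0 0 0 -.125;.14 0 0 0 0 0 -.125;.14 0 0 0 0 0 -.125;.14 0 0 0 0 0 -.125;.14 0 0 0 0 0 -.125;.14 0 0 0 0 0 -.125;.14 0 0 0 0 0 -.125;.14 0 0 0 0 0 -.125;.14 0 0 0 0 0 -.125' >/dev/null; python3 -m inch '.14 0 0 0 0 0 -.125;.14 0 0 0 0 0 -.125;.14 0 0 0 0 0 -.125;.14 0 0 0 0 0 -.125;.14 0 0 0 0 0 -.125;.14 0 0 0 0 0 -.125;.14 0 0 0 0 0 -.125;.14 0 0 0 0 0 -.125;.14 0 0 0 0 0 -.125;.14 0 0 0 0 0 -.125;.14 0 0 0 0 0 -.125;.14 0 0 0 0 0 0'
python3 - <<'E'
from h import *
s=get_state();c=camera_model('wrist');im,d=snapshot('wrist');cv2.imwrite('pics/w6.png',im[:,:,::-1])
print(s['q']);wingtop(im,d,c,[.521,-.157,.1]);delta([.521,-.157,.085],2.54)
f=np.load('w5.npz');wingtop(f['im'],f['d'],f,[.521,-.157,.1])
E
```

```text
clock: 11.77
tool_pos: [0.521, -0.1569, 0.1947]
eef_rot: [0.297, 0.955, 0.0, -0.0]
contact_force: [0.1, 0.7, -0.2]
opening: 0.565
finger_force: 0.0
[ 0.6995526   0.78893957 -0.8619376   1.84749646  0.7727366   0.8802685
  0.42352267]
top n 778 z 0.1012 ctr [ 521.9 -156.5] mean [ 0.5216 -0.1564] size [17.  34.4] ang 0.954 pca -0.592
tcp [ 0.521  -0.1568  0.1948] shift [-1.000e-04 -2.000e-04  1.098e-01]
toolx yaw 2.5322693591043155
turn [ 0.0005 -0.0005 -0.0077]
top n 592 z 0.101 ctr [ 522.2 -156.3] mean [ 0.5216 -0.1554] size [17.  35.1] ang 1.055 pca -0.598
```

```bash
python3 -m inch '.14 -.0006 .0008 .03 0 0 0;.14 0 0 .03 0 0 0;.14 0 0 .025 0 0 0;.14 0 0 .015 0 0 0;.14 0 0 .008 0 0 0;.14 0 0 0 0 0 0;-.1 0 0 0 0 0 0;-.3 0 0 0 0 0 0;-.5 0 0 0 0 0 0;-.7 0 0 0 0 0 0;-1 0 0 0 0 0 0;-1 0 0 0 0 0 0;-1 0 0 0 0 0 0' 12
python3 -m inch '-1 0 0 0 0 0 .05;-1 0 0 0 0 0 .1;-1 0 0 0 0 0 .1;-1 0 0 0 0 0 .1;-1 0 0 0 0 0 0' 20
```

```text
clock: 12.9
tool_pos: [0.5226, -0.1567, 0.0877]
eef_rot: [0.3, 0.954, 0.0, 0.001]
contact_force: [1.0, 0.2, 3.3]
opening: 0.198
finger_force: 12.0
clock: 13.32
tool_pos: [0.523, -0.1564, 0.0877]
eef_rot: [0.463, 0.887, 0.001, 0.001]
contact_force: [2.1, 1.1, 1.7]
opening: 0.197
finger_force: 19.9
```

```bash
python3 -m inch '-1 -.001 .0016 0 0 0 .08;-1 0 0 0 0 0 .12;-1 0 0 0 0 0 .12;-1 0 0 0 0 0 .12;-1 0 0 0 0 0 .12;-1 0 0 0 0 0 .12;-1 0 0 0 0 0 .12;-1 0 0 0 0 0 .12;-1 0 0 0 0 0 .12;-1 0 0 0 0 0 .12;-1 0 0 0 0 0 .12;-1 0 0 0 0 0 .12;-1 0 0 0 0 0 .12;-1 0 0 0 0 0 .12;-1 0 0 0 0 0 .12;-1 0 0 0 0 0 .12;-1 0 0 0 0 0 .12;-1 0 0 0 0 0 0'
python3 -m inch '.14 0 0 0 0 0 0;.14 0 0 0 0 0 0;.14 0 0 0 0 0 0;.14 0 0 0 0 0 0;.14 0 0 -.03 0 0 0;.14 0 0 -.04 0 0 0;.14 0 0 -.04 0 0 0;.14 0 0 0 0 0 0'
python3 - <<'E'
from h import *
s=get_state();print(s['q'],s['clock']);delta([.418,-.017,.195],0)
E
```

```text
clock: 14.82
tool_pos: [0.5254, -0.1558, 0.0875]
eef_rot: [0.996, 0.091, 0.001, -0.0]
contact_force: [3.1, 2.0, 2.4]
opening: 0.195
finger_force: 20.0
clock: 15.48
tool_pos: [0.5274, -0.1579, 0.2034]
eef_rot: [0.996, 0.091, 0.005, 0.002]
contact_force: [0.6, -0.4, -0.4]
opening: 0.567
finger_force: 0.0
[ 0.34105655  0.65364621 -0.22076139  1.8503552   0.22323536  0.64983165
 -1.40124063] 15.4833
tcp [ 0.5274 -0.1579  0.2034] shift [-0.0822 -0.1585  0.0068]
toolx yaw 0.1820975984967351
turn [ 0.0037 -0.011   0.1821]
```

```bash
python3 -m inch '.14 -.0165 -.0317 .001 0 0 0;.14 -.0165 -.0317 .001 0 0 0;.14 -.0165 -.0317 .001 0 0 0;.14 -.0165 -.0317 .001 0 0 0;.14 -.0165 -.0317 .001 0 0 0;.14 0 0 0 0 0 .09;.14 0 0 0 0 0 .09;.14 0 0 0 0 0 0;.14 0 0 0 0 0 0'
cat >> h.py <<'E'
def auto(o,c,p0=(.467,.004,.062)):
    "ball and ring centre in the rectified patch (0.2 mm px) -> tilt"
    g=cv2.cvtColor(o,cv2.COLOR_RGB2GRAY);w=(g>200).astype(np.uint8)
    cs=max(cv2.findContours(w,cv2.RETR_EXTERNAL,cv2.CHAIN_APPROX_NONE)[0],key=cv2.contourArea);inn=np.zeros_like(w);cv2.drawContours(inn,[cv2.convexHull(cs)],-1,1,-1)
    m=((g<150)&(inn>0)).astype(np.uint8);b=cv2.morphologyEx(m,cv2.MORPH_OPEN,cv2.getStructuringElement(cv2.MORPH_ELLIPSE,(13,13)))
    n,l,st,ce=cv2.connectedComponentsWithStats(b);i=1+st[1:,4].argmax();B=ce[i]
    rr=((g<190)&(inn>0)&(cv2.dilate(b,np.ones((9,9)))==0));n2,l2,s2,_=cv2.connectedComponentsWithStats(rr.astype(np.uint8));j=1+s2[1:,4].argmax()
    P=np.argwhere(l2==j)[:,::-1].astype(float);A=np.c_[2*P,np.ones(len(P))];sol=np.linalg.lstsq(A,(P**2).sum(1),rcond=None)[0];C=sol[:2];rad=np.sqrt(sol[2]+C@C)
    V=np.array(c['view']);cam=-V[:3,:3].T@V[:3,3];off=np.array([-(B-C)[1],-(B-C)[0]])*.2
    par=(np.array(p0[:2])-cam[:2])*4.5/(cam[2]-p0[2]);t=off-par
    a=.09;sx=np.cos(a)*t[0]+np.sin(a)*t[1];sy=-np.sin(a)*t[0]+np.cos(a)*t[1]
    print('ball px',B*2,'ring',C*2,'r mm',rad*.2,'off mm x,y',t.round(2),'tilt deg: far-down',round(sx/2.8,2),'left-down',round(sy/2.8,2))
E
python3 - <<'E'
from h import *
f=np.load('w5.npz');o=level(f['im'],f['d'],f,'pics/tmp.png');auto(o,f)
s=get_state();c=camera_model('wrist');im,d=snapshot('wrist');np.savez('w7.npz',im=im,d=d,**c);o=level(im,d,c,'pics/l7.png');print(s['tool_pos'],s['clock']);auto(o,c)
E
```

```text
clock: 16.23
tool_pos: [0.414, -0.0161, 0.192]
eef_rot: [1.0, 0.002, -0.0, 0.0]
contact_force: [0.7, 0.1, 0.5]
opening: 0.573
finger_force: 0.0
ball px [335.10914454 321.42772861] ring [305.80431341 278.94450445] r mm 7.5941342794095394 off mm x,y [-3.95 -3.26] tilt deg: far-down -1.51 left-down -1.03
[ 0.41396449 -0.01607346  0.19200632] 16.2333
ball px [301.73273273 273.59309309] ring [297.37159297 271.14993358] r mm 7.644910914930127 off mm x,y [-0.02 -0.77] tilt deg: far-down -0.03 left-down -0.27
```

Slab is nearly level now (pitch -0.03°, roll -0.27°). Next I press the far corners to find which foot hangs.

```bash
python3 -m inch '-1 .036 -.0223 0 0 0 -.1;-1 .036 -.0223 0 0 0 0;-1 .036 -.0223 0 0 0 0;-1 .036 -.0223 0 0 0 0;-1 .036 -.0223 0 0 0 0;-1 .036 -.0223 0 0 0 0;-1 .036 -.0223 0 0 0 0;-1 0 0 0 0 0 0;-1 0 0 .035 0 0 0;-1 0 0 .035 0 0 0;-1 0 0 .024 0 0 0;-1 0 0 0 0 0 0'
python3 - <<'E'
from h import *
delta([.666,.1396,.09],.1)
E
```

```text
clock: 17.28
tool_pos: [0.6433, 0.1565, 0.0922]
eef_rot: [0.999, 0.051, -0.005, 0.001]
contact_force: [-1.0, 0.3, -0.7]
opening: 0.003
finger_force: 0.0
tcp [0.6433 0.1565 0.0922] shift [0.0208 0.0191 0.002 ]
toolx yaw 0.10280168016940872
turn [0.0024 0.0111 0.0028]
```

```bash
f='tool_pos|force:'; python3 -m inch '-1 .0208 .0191 0 0 .011 0;-1 0 0 .006 0 0 0;-1 0 0 0 0 0 0'|egrep "$f"
python3 -m inch '-1 0 0 .002 0 0 0;-1 0 0 0 0 0 0;-1 0 0 0 0 0 0'|egrep "$f"
python3 -m inch '-1 0 0 .001 0 0 0;-1 0 0 0 0 0 0'|egrep "$f"
python3 -m inch '-1 0 0 .001 0 0 0;-1 0 0 0 0 0 0'|egrep "$f"
python3 -m inch '-1 0 0 .001 0 0 0;-1 0 0 0 0 0 0'|egrep "$f"
```

```text
tool_pos: [0.6715, 0.1391, 0.0926]
contact_force: [-0.5, 1.2, -0.0]
finger_force: 0.0
tool_pos: [0.6699, 0.1427, 0.0908]
contact_force: [0.1, -0.3, -0.9]
finger_force: 0.0
tool_pos: [0.67, 0.1424, 0.0894]
contact_force: [0.4, 0.1, -0.9]
finger_force: 0.0
tool_pos: [0.6701, 0.142, 0.088]
contact_force: [0.8, 1.3, 0.1]
finger_force: 0.0
tool_pos: [0.6701, 0.1418, 0.0869]
contact_force: [0.1, 0.2, -0.9]
finger_force: 0.0
```

```bash
f='tool_pos|t_force:'; python3 -m inch '-1 -.004 .002 .003 0 0 0;-1 0 0 .001 0 0 0;-1 0 0 0 0 0 0'|egrep "$f"
for i in 1 2; do :; done
python3 -m inch '-1 0 0 .001 0 0 0;-1 0 0 0 0 0 0'|egrep "$f"
python3 -m inch '-1 0 0 .001 0 0 0;-1 0 0 0 0 0 0'|egrep "$f"
python3 -m inch '-1 0 0 .001 0 0 0;-1 0 0 0 0 0 0'|egrep "$f"
```

```text
tool_pos: [0.6659, 0.139, 0.0825]
contact_force: [-0.6, -0.1, 0.5]
tool_pos: [0.6665, 0.1395, 0.0819]
contact_force: [-0.4, 1.1, -0.1]
tool_pos: [0.6665, 0.1395, 0.0809]
contact_force: [0.0, -0.6, -0.4]
tool_pos: [0.6666, 0.1395, 0.0799]
contact_force: [-0.0, 1.0, 0.4]
```

```bash
f='tool_pos|t_force:'; python3 -m inch '-1 0 0 .001 0 0 0;-1 0 0 0 0 0 0'|egrep "$f"
python3 -m inch '-1 0 0 .001 0 0 0;-1 0 0 0 0 0 0'|egrep "$f"
python3 -m inch '-1 0 0 .001 0 0 0;-1 0 0 0 0 0 0'|egrep "$f"
python3 -m inch '-1 0 0 .001 0 0 0;-1 0 0 0 0 0 0'|egrep "$f"
```

```text
tool_pos: [0.6667, 0.1396, 0.0794]
contact_force: [-1.2, -0.2, 3.7]
tool_pos: [0.6669, 0.1396, 0.0791]
contact_force: [-1.2, -0.2, 7.1]
tool_pos: [0.667, 0.1397, 0.0788]
contact_force: [-3.1, -0.9, 10.2]
tool_pos: [0.6671, 0.1397, 0.0787]
contact_force: [-4.3, -0.1, 16.3]
```

```bash
f='tool_pos|t_force:'; python3 -m inch '-1 0 0 -.03 0 0 0;-1 0 .0287 0 0 0 0;-1 0 .0287 0 0 0 0;-1 0 .0287 0 0 0 0;-1 0 .0287 0 0 0 0;-1 0 .0287 0 0 0 0;-1 0 .0287 0 0 0 0;-1 0 .0287 0 0 0 0;-1 0 .0287 0 0 0 0;-1 0 0 0 0 0 0;-1 0 0 .015 0 0 0;-1 0 0 0 0 0 0;-1 0 0 0 0 0 0'|egrep "$f"
python3 - <<'E'
from h import *
delta([.6896,-.0892,.081],.1)
E
```

```text
tool_pos: [0.6885, -0.0863, 0.0892]
contact_force: [-0.0, -0.4, -0.3]
tcp [ 0.6885 -0.0863  0.0892] shift [0.0008 0.003  0.0082]
toolx yaw 0.10434626655622457
turn [-0.0024 -0.0078  0.0044]
```

```bash
f='tool_pos|t_force:'; python3 -m inch '-1 0 .003 .004 0 0 0;-1 0 0 .004 0 0 0;-1 0 0 0 0 0 0;-1 0 0 0 0 0 0'|egrep "$f"
python3 -m inch '-1 0 0 .001 0 0 0;-1 0 0 0 0 0 0'|egrep "$f"
python3 -m inch '-1 0 0 .001 0 0 0;-1 0 0 0 0 0 0'|egrep "$f"
python3 -m inch '-1 0 0 .001 0 0 0;-1 0 0 0 0 0 0'|egrep "$f"
python3 -m inch '-1 0 0 .001 0 0 0;-1 0 0 0 0 0 0'|egrep "$f"
```

```text
tool_pos: [0.69, -0.0914, 0.0827]
contact_force: [-0.3, -0.0, 0.6]
tool_pos: [0.6902, -0.0918, 0.0821]
contact_force: [-0.0, 0.3, 0.1]
tool_pos: [0.6901, -0.0919, 0.0811]
contact_force: [-0.6, 0.6, -0.2]
tool_pos: [0.6901, -0.092, 0.0799]
contact_force: [-0.9, -0.4, 0.5]
tool_pos: [0.6903, -0.092, 0.079]
contact_force: [1.2, -0.6, 0.9]
```

```bash
f='tool_pos|t_force:'; 
python3 -m inch '-1 0 0 .001 0 0 0;-1 0 0 0 0 0 0;-1 0 0 0 0 0 0'|egrep "$f"
python3 -m inch '-1 0 0 .001 0 0 0;-1 0 0 0 0 0 0;-1 0 0 0 0 0 0'|egrep "$f"
python3 -m inch '-1 0 0 .001 0 0 0;-1 0 0 0 0 0 0;-1 0 0 0 0 0 0'|egrep "$f"
python3 -m inch '-1 0 0 .001 0 0 0;-1 0 0 0 0 0 0;-1 0 0 0 0 0 0'|egrep "$f"
```

```text
tool_pos: [0.6904, -0.092, 0.0788]
contact_force: [-0.7, -0.1, 4.8]
tool_pos: [0.6906, -0.0919, 0.0785]
contact_force: [-2.3, 0.3, 9.2]
tool_pos: [0.6906, -0.092, 0.0784]
contact_force: [-4.6, 0.5, 15.3]
tool_pos: [0.6907, -0.0919, 0.0782]
contact_force: [-6.0, 0.9, 19.2]
```

```bash
cat > m.py <<'E'
import numpy as np
from scipy.optimize import minimize
X=np.array([-85,-85,85,85.]);Y=np.array([165,-165,165,-165.]) # NL NR FL FR
def solve(t,F=0,p=(85,115),W=40,xc=-6):
    h0=np.array([0,0,-t,0.]) # FL support lower by t (gap when others touch)
    def E(s):
        pen=np.maximum(h0-(s[0]+s[1]*X/100+s[2]*Y/100),0)
        return 30*(pen**2).sum()+W*(s[0]+s[1]*xc/100)+F*(s[0]+s[1]*p[0]/100+s[2]*p[1]/100)
    s=minimize(E,[-.17,0,0],method='BFGS',options={'gtol':1e-7}).x
    return s[0]+s[1]*p[0]/100+s[2]*p[1]/100,60*np.maximum(h0-(s[0]+s[1]*X/100+s[2]*Y/100),0)
if __name__=='__main__':
    for t in(-1.6,-.9,-.5,0,.5,.9,1.3,1.6,2.1):
        o=[]
        for p,Fs in(((85,115),(3.7,7.1,10.2,16.3)),((85,-115),(4.8,9.2,15.3,19.2))):
            z0,f=solve(t,0,p);o.append([round(z0-solve(t,F,p)[0],2) for F in Fs])
        print(t,o,f.round(1))
E
python3 m.py
```

```text
-1.6 [[np.float64(0.06), np.float64(0.12), np.float64(0.29), np.float64(0.37)], [np.float64(0.87), np.float64(0.93), np.float64(1.0), np.float64(1.05)]] [ 1.4 20.  18.6  0. ]
-0.9 [[np.float64(0.06), np.float64(0.12), np.float64(0.19), np.float64(0.26)], [np.float64(0.28), np.float64(0.34), np.float64(0.41), np.float64(0.46)]] [ 1.4 20.  18.6  0. ]
-0.5 [[np.float64(0.04), np.float64(0.07), np.float64(0.11), np.float64(0.17)], [np.float64(0.05), np.float64(0.1), np.float64(0.16), np.float64(0.2)]] [ 3.2 18.2 16.8  1.8]
0 [[np.float64(0.04), np.float64(0.07), np.float64(0.11), np.float64(0.17)], [np.float64(0.05), np.float64(0.1), np.float64(0.16), np.float64(0.2)]] [10.7 10.7  9.3  9.3]
0.5 [[np.float64(0.04), np.float64(0.07), np.float64(0.11), np.float64(0.17)], [np.float64(0.05), np.float64(0.1), np.float64(0.16), np.float64(0.2)]] [18.2  3.2  1.8 16.8]
0.9 [[np.float64(0.27), np.float64(0.31), np.float64(0.35), np.float64(0.42)], [np.float64(0.08), np.float64(0.16), np.float64(0.25), np.float64(0.29)]] [20.   1.4  0.  18.6]
1.3 [[np.float64(0.61), np.float64(0.65), np.float64(0.69), np.float64(0.76)], [np.float64(0.08), np.float64(0.16), np.float64(0.31), np.float64(0.36)]] [20.   1.4  0.  18.6]
1.6 [[np.float64(0.86), np.float64(0.9), np.float64(0.94), np.float64(1.02)], [np.float64(0.08), np.float64(0.16), np.float64(0.35), np.float64(0.4)]] [20.   1.4  0.  18.6]
2.1 [[np.float64(1.29), np.float64(1.33), np.float64(1.37), np.float64(1.44)], [np.float64(0.08), np.float64(0.16), np.float64(0.43), np.float64(0.48)]] [20.   1.4  0.  18.6]
```

```bash
f='clock|tool_pos|t_force:'; python3 -m inch '-1 0 0 -.03 0 0 0;-1 0 -.0284 0 0 0 0;-1 0 -.0284 0 0 0 0;-1 0 -.0284 0 0 0 0;-1 0 -.0284 0 0 0 0;-1 0 -.0284 0 0 0 0;-1 0 -.0284 0 0 0 0;-1 0 -.0284 0 0 0 0;-1 0 -.0284 0 0 0 0;-1 0 0 0 0 0 0;-1 0 0 .013 0 0 0;-1 0 0 .01 0 0 0;-1 0 0 0 0 0 0;-1 0 0 0 0 0 0;-1 0 0 0 0 0 0'|egrep "$f"
python3 -m inch '-1 0 0 .001 0 0 0;-1 0 0 0 0 0 0;-1 0 0 0 0 0 0'|egrep "$f"
python3 -m inch '-1 0 0 .001 0 0 0;-1 0 0 0 0 0 0;-1 0 0 0 0 0 0'|egrep "$f"
```

```text
clock: 24.03
tool_pos: [0.6668, 0.132, 0.0814]
contact_force: [-0.6, 0.7, 0.4]
clock: 24.28
tool_pos: [0.6671, 0.1336, 0.0811]
contact_force: [-0.8, -0.1, 0.1]
clock: 24.53
tool_pos: [0.667, 0.1341, 0.0801]
contact_force: [-0.6, -0.8, -0.7]
```

```bash
f='tool_pos|t_force:'; 
python3 -m inch '-1 0 0 .0003 0 0 0;-1 0 0 0 0 0 0;-1 0 0 0 0 0 0'|egrep "$f"
python3 -m inch '-1 0 0 .0003 0 0 0;-1 0 0 0 0 0 0;-1 0 0 0 0 0 0'|egrep "$f"
python3 -m inch '-1 0 0 .0003 0 0 0;-1 0 0 0 0 0 0;-1 0 0 0 0 0 0'|egrep "$f"
python3 -m inch '-1 0 0 .0003 0 0 0;-1 0 0 0 0 0 0;-1 0 0 0 0 0 0'|egrep "$f"
python3 -m inch '-1 0 0 .0003 0 0 0;-1 0 0 0 0 0 0;-1 0 0 0 0 0 0'|egrep "$f"
python3 -m inch '-1 0 0 .0003 0 0 0;-1 0 0 0 0 0 0;-1 0 0 0 0 0 0'|egrep "$f"
python3 -m inch '-1 0 0 .001 0 0 0;-1 0 0 0 0 0 0;-1 0 0 0 0 0 0'|egrep "$f"
```

```text
tool_pos: [0.6671, 0.1342, 0.0798]
contact_force: [-0.4, 0.3, 0.6]
tool_pos: [0.6672, 0.1342, 0.0797]
contact_force: [-0.3, 0.0, 1.7]
tool_pos: [0.6672, 0.1342, 0.0794]
contact_force: [0.3, 0.2, 3.6]
tool_pos: [0.6673, 0.1342, 0.0793]
contact_force: [-0.6, -0.6, 4.5]
tool_pos: [0.6673, 0.1343, 0.0792]
contact_force: [-1.9, 0.5, 5.7]
tool_pos: [0.6674, 0.1342, 0.0791]
contact_force: [-1.7, 0.1, 7.4]
tool_pos: [0.6675, 0.1343, 0.0789]
contact_force: [-3.2, 0.1, 11.8]
```

Far left gives about 0.5 mm more than expected, and the far right less: it hangs slightly, so the near right screw goes about 1.1 mm (0.58 rad) further clockwise.

```bash
python3 -m inch '-1 0 0 -.04 0 0 0;-1 0 0 -.04 0 0 0;-1 0 0 -.04 0 0 0;.14 -.017 .0274 0 0 0 0;.14 -.017 .0274 0 0 0 0;.14 -.017 .0274 0 0 0 0;.14 -.017 .0274 0 0 0 0;.14 -.017 .0274 0 0 0 0;.14 -.017 .0274 0 0 0 0;.14 -.017 .0274 0 0 0 0;.14 -.017 .0274 0 0 0 0;.14 -.017 .0274 0 0 0 0;.14 -.017 .0274 0 0 0 0;.14 0 0 0 0 0 -.08;.14 0 0 0 0 0 0;.14 0 0 0 0 0 0'
python3 - <<'E'
from h import *
s=get_state();c=camera_model('wrist');im,d=snapshot('wrist');wingtop(im,d,c,[.525,-.156,.1]);delta([.5254,-.1558,.087],.182);print(s['q'][6])
E
```

```text
clock: 27.62
tool_pos: [0.5247, -0.1555, 0.1952]
eef_rot: [0.996, 0.09, 0.006, -0.001]
contact_force: [-0.2, -0.0, 0.2]
opening: 0.572
finger_force: 0.0
top n 766 z 0.1013 ctr [ 524.9 -155.4] mean [ 0.5254 -0.1556] size [34.6 17. ] ang 0.386 pca 0.203
tcp [ 0.5251 -0.1547  0.1953] shift [-0.0012  0.0012  0.1083]
toolx yaw 0.18154200076834237
turn [-0.0001 -0.0118 -0.0005]
-1.3952686144754274
```

```bash
python3 -m inch '.14 0 .001 .03 0 -.0118 0;.14 0 0 .03 0 0 0;.14 0 0 .025 0 0 0;.14 0 0 .015 0 0 0;.14 0 0 .0075 0 0 0;.14 0 0 0 0 0 0;-.1 0 0 0 0 0 0;-.3 0 0 0 0 0 0;-.5 0 0 0 0 0 0;-.7 0 0 0 0 0 0;-1 0 0 0 0 0 0;-1 0 0 0 0 0 0;-1 0 0 0 0 0 0' 12
python3 -m inch '-1 0 0 0 0 0 .08;-1 0 0 0 0 0 .1;-1 0 0 0 0 0 .1;-1 0 0 0 0 0 .1;-1 0 0 0 0 0 .1;-1 0 0 0 0 0 .1;-1 0 0 0 0 0 0;-1 0 0 0 0 0 0' 20
python3 -m inch '.14 0 0 0 0 0 0;.14 0 0 0 0 0 0;.14 0 0 0 0 0 0;.14 0 0 0 0 0 0;.14 0 0 -.03 0 0 0;.14 0 0 -.04 0 0 0;.14 0 0 -.04 0 0 0;.14 0 0 0 0 0 0' >/dev/null
python3 - <<'E'
from h import *
s=get_state();print(s['q'],s['clock']);delta([.414,-.016,.195],0)
E
```

```text
clock: 28.75
tool_pos: [0.5252, -0.1561, 0.0884]
eef_rot: [0.996, 0.091, 0.0, 0.0]
contact_force: [-0.4, 3.1, 3.5]
opening: 0.201
finger_force: 12.0
clock: 29.42
tool_pos: [0.5255, -0.1561, 0.0883]
eef_rot: [0.981, -0.196, 0.0, 0.0]
contact_force: [0.5, 3.7, 5.6]
opening: 0.197
finger_force: 20.0
[ 0.216411    0.64857972 -0.0161483   1.85203393  0.0201386   0.62908068
 -1.78237828] 30.0833
tcp [ 0.5289 -0.1586  0.2043] shift [-0.1614 -0.0867  0.0073]
toolx yaw -0.3989710592562322
turn [ 0.0022 -0.0121 -0.399 ]
```

```bash
python3 -m inch '-1 -.032 -.0175 .001 0 -.012 0;-1 -.032 -.0175 .001 0 0 0;-1 -.032 -.0175 .001 0 0 0;-1 -.032 -.0175 .001 0 0 0;-1 -.032 -.0175 .001 0 0 0;-1 0 0 0 0 0 -.1;-1 0 0 0 0 0 -.1;-1 0 0 0 0 0 -.1;-1 0 0 0 0 0 -.1;-1 0 0 0 0 0 -.1;-1 0 0 0 0 0 0'
python3 - <<'E'
from h import *
s=get_state();c=camera_model('wrist');im,d=snapshot('wrist');np.savez('w8.npz',im=im,d=d,**c);o=level(im,d,c,'pics/l8.png');auto(o,c);delta([.666,.1396,.09],.1)
E
```

```text
clock: 31.0
tool_pos: [0.4115, -0.0145, 0.1942]
eef_rot: [0.999, 0.052, -0.006, -0.002]
contact_force: [0.2, 1.0, -0.0]
opening: 0.002
finger_force: 0.0
ball px [292.05731991 263.95972115] ring [293.36358817 269.85090289] r mm 7.697188422561381 off mm x,y [ 0.79 -0.07] tilt deg: far-down 0.28 left-down -0.05
tcp [ 0.4115 -0.0144  0.1942] shift [ 0.2697 -0.1274  0.1018]
toolx yaw 0.09977359009969766
turn [-0.0049  0.0112 -0.0003]
```

```bash
f='clock|tool_pos|t_force:'; python3 -m inch '-1 .0337 -.016 0 0 .011 0;-1 .0337 -.016 0 0 0 0;-1 .0337 -.016 0 0 0 0;-1 .0337 -.016 0 0 0 0;-1 .0337 -.016 0 0 0 0;-1 .0337 -.016 0 0 0 0;-1 .0337 -.016 0 0 0 0;-1 .0337 -.016 0 0 0 0;-1 0 0 0 0 0 0;-1 0 0 .035 0 0 0;-1 0 0 .035 0 0 0;-1 0 0 .032 0 0 0;-1 0 0 .009 0 0 0;-1 0 0 0 0 0 0;-1 0 0 0 0 0 0'|egrep "$f"
```

```text
clock: 32.3
tool_pos: [0.6666, 0.1409, 0.0835]
contact_force: [-0.5, 0.0, 0.2]
```

```bash
f='tool_pos|t_force:'; python3 -m inch '-1 0 0 .003 0 0 0;-1 0 0 0 0 0 0;-1 0 0 0 0 0 0'|egrep "$f"
for k in 1; do
python3 -m inch '-1 0 0 .001 0 0 0;-1 0 0 0 0 0 0;-1 0 0 0 0 0 0'|egrep "$f"
python3 -m inch '-1 0 0 .0005 0 0 0;-1 0 0 0 0 0 0;-1 0 0 0 0 0 0'|egrep "$f"
python3 -m inch '-1 0 0 .0005 0 0 0;-1 0 0 0 0 0 0;-1 0 0 0 0 0 0'|egrep "$f"
python3 -m inch '-1 0 0 .0005 0 0 0;-1 0 0 0 0 0 0;-1 0 0 0 0 0 0'|egrep "$f"
python3 -m inch '-1 0 0 .0005 0 0 0;-1 0 0 0 0 0 0;-1 0 0 0 0 0 0'|egrep "$f"
done
```

```text
tool_pos: [0.667, 0.1412, 0.0812]
contact_force: [0.5, -0.5, -0.1]
tool_pos: [0.6667, 0.1412, 0.0797]
contact_force: [-0.3, -0.2, 0.7]
tool_pos: [0.6667, 0.1412, 0.0792]
contact_force: [0.2, -0.8, 0.4]
tool_pos: [0.6668, 0.1412, 0.079]
contact_force: [-1.6, 0.3, 4.6]
tool_pos: [0.6668, 0.1412, 0.0789]
contact_force: [-1.7, -0.1, 7.4]
tool_pos: [0.6669, 0.1412, 0.0788]
contact_force: [-3.6, -0.5, 9.3]
```

Left corner is now stiff (0.2 mm for 5 N). Checking the right corner the same way.

```bash
f='tool_pos|t_force:'; python3 -m inch '-1 0 0 -.03 0 0 0;-1 0 .0289 0 0 0 0;-1 0 .0289 0 0 0 0;-1 0 .0289 0 0 0 0;-1 0 .0289 0 0 0 0;-1 0 .0289 0 0 0 0;-1 0 .0289 0 0 0 0;-1 0 .0289 0 0 0 0;-1 0 .0289 0 0 0 0;-1 0 0 0 0 0 0;-1 0 0 .015 0 0 0;-1 0 0 .0095 0 0 0;-1 0 0 0 0 0 0;-1 0 0 0 0 0 0;-1 0 0 0 0 0 0'|egrep "$f"
python3 -m inch '-1 0 0 .001 0 0 0;-1 0 0 0 0 0 0;-1 0 0 0 0 0 0'|egrep "$f"
```

```text
tool_pos: [0.69, -0.088, 0.0819]
contact_force: [-0.7, 0.3, 0.8]
tool_pos: [0.6902, -0.0886, 0.0812]
contact_force: [0.1, -0.7, 0.2]
```

```bash
f='tool_pos|t_force:'; python3 -m inch '-1 0 0 .0015 0 0 0;-1 0 0 0 0 0 0;-1 0 0 0 0 0 0'|egrep "$f"
python3 -m inch '-1 0 0 .0005 0 0 0;-1 0 0 0 0 0 0;-1 0 0 0 0 0 0'|egrep "$f"
python3 -m inch '-1 0 0 .0005 0 0 0;-1 0 0 0 0 0 0;-1 0 0 0 0 0 0'|egrep "$f"
python3 -m inch '-1 0 0 .0005 0 0 0;-1 0 0 0 0 0 0;-1 0 0 0 0 0 0'|egrep "$f"
python3 -m inch '-1 0 0 .0005 0 0 0;-1 0 0 0 0 0 0;-1 0 0 0 0 0 0'|egrep "$f"
python3 -m inch '-1 0 0 .0005 0 0 0;-1 0 0 0 0 0 0;-1 0 0 0 0 0 0'|egrep "$f"
```

```text
tool_pos: [0.69, -0.0889, 0.0794]
contact_force: [-0.4, -0.1, 0.1]
tool_pos: [0.6901, -0.0889, 0.0789]
contact_force: [1.5, 0.0, 0.4]
tool_pos: [0.6902, -0.0889, 0.0788]
contact_force: [-0.8, -0.5, 4.5]
tool_pos: [0.6902, -0.0889, 0.0787]
contact_force: [-1.9, 0.2, 6.2]
tool_pos: [0.6903, -0.0889, 0.0786]
contact_force: [-3.0, 0.7, 9.3]
tool_pos: [0.6903, -0.0889, 0.0785]
contact_force: [-3.9, 0.4, 11.0]
```

Run:
```python
import numpy as np
from scipy.optimize import minimize
from m import X,Y
def sol(h0,F=0,p=(85,115),W=40,xc=-6):
    def E(s):
        pen=np.maximum(h0-(s[0]+s[1]*X/100+s[2]*Y/100),0)
        return 30*(pen**2).sum()+W*(s[0]+s[1]*xc/100)+F*(s[0]+s[1]*p[0]/100+s[2]*p[1]/100)
    s=minimize(E,[-.17,0,0],method='BFGS').x
    return s[0]+s[1]*p[0]/100+s[2]*p[1]/100,s,60*np.maximum(h0-(s[0]+s[1]*X/100+s[2]*Y/100),0)
for g in(.3,.6,.8,1.0,1.2,1.4,1.6,1.9):   # twist before
    a=np.array([0,0,-g,0.]);b=np.array([0,1.1,-g,0.])
    za,sa,fa=sol(a);zb,sb,fb=sol(b);r=(85,-115)
    print(g,'L free drop',round(za-zb,2),'L 10N drop',round(sol(a,10)[0]-sol(b,10)[0],2),'R drop',round(sol(a,0,r)[0]-sol(b,0,r)[0],2),'pitch',np.round(np.degrees(sa[1]-sb[1])/100,2),'roll',np.round(np.degrees(sb[2]-sa[2])/-100,2),fb.round(1))
```

```text
0.3 L free drop 0.13 L 10N drop 0.19 R drop -0.31 pitch 0.15 roll 0.11 [ 1.4 20.  18.6  0. ]
0.6 L free drop 0.19 L 10N drop 0.19 R drop -0.19 pitch 0.19 roll 0.1 [ 3.2 18.2 16.8  1.8]
0.8 L free drop 0.31 L 10N drop 0.16 R drop -0.13 pitch 0.22 roll 0.11 [ 6.2 15.2 13.8  4.8]
1.0 L free drop 0.45 L 10N drop 0.12 R drop -0.07 pitch 0.25 roll 0.13 [ 9.2 12.2 10.8  7.8]
1.2 L free drop 0.58 L 10N drop 0.09 R drop -0.0 pitch 0.28 roll 0.15 [12.2  9.2  7.8 10.8]
1.4 L free drop 0.72 L 10N drop 0.05 R drop 0.06 pitch 0.32 roll 0.16 [15.2  6.2  4.8 13.8]
1.6 L free drop 0.85 L 10N drop 0.02 R drop 0.13 pitch 0.35 roll 0.18 [18.2  3.2  1.8 16.8]
1.9 L free drop 0.93 L 10N drop 0.0 R drop 0.17 pitch 0.37 roll 0.19 [20.   1.4  0.  18.6]
```

Both corners are stiff. The model fits the readings with far left at about 5 N, so I give the right screw a small further 0.15 rad for margin.

```bash
python3 -m inch '-1 0 0 -.04 0 0 0;-1 0 0 -.04 0 0 0;-1 0 0 -.04 0 0 0;.14 -.0338 .01 0 0 0 0;.14 -.0338 .01 0 0 0 0;.14 -.0338 .01 0 0 0 0;.14 -.0338 .01 0 0 0 0;.14 -.0338 .01 0 0 0 0;.14 0 0 0 0 0 .1;.14 0 0 0 0 0 .1;.14 0 0 0 0 0 .1;.14 0 0 0 0 0 .1;.14 0 0 0 0 0 .1;.14 0 0 0 0 0 0;.14 0 0 0 0 0 0'
python3 - <<'E'
from h import *
s=get_state();c=camera_model('wrist');im,d=snapshot('wrist');wingtop(im,d,c,[.525,-.156,.1]);delta([.5256,-.156,.087],-.4);print(s['q'][6])
E
```

```text
clock: 38.05
tool_pos: [0.5271, -0.1562, 0.1965]
eef_rot: [0.981, -0.196, -0.001, -0.002]
contact_force: [0.7, 0.5, -0.2]
opening: 0.571
finger_force: 0.0
top n 762 z 0.1012 ctr [ 525.1 -156.1] mean [ 0.5257 -0.1561] size [16.9 34.8] ang 1.382 pca -0.386
tcp [ 0.5271 -0.1562  0.1966] shift [-0.0012  0.0008  0.1096]
toolx yaw -0.3952107224144846
turn [-0.0039  0.0027  0.0048]
-1.7871771276860615
```

Wing yaw (-0.39) agrees with the tool, so the earlier turn did not slip.

```bash
python3 -m inch '.14 -.0012 .0008 .03 0 0 0;.14 0 0 .03 0 0 0;.14 0 0 .025 0 0 0;.14 0 0 .015 0 0 0;.14 0 0 .0085 0 0 0;.14 0 0 0 0 0 0;-.1 0 0 0 0 0 0;-.3 0 0 0 0 0 0;-.5 0 0 0 0 0 0;-.7 0 0 0 0 0 0;-1 0 0 0 0 0 0;-1 0 0 0 0 0 0;-1 0 0 0 0 0 0' 12
python3 -m inch '-1 0 0 0 0 0 .08;-1 0 0 0 0 0 .07;-1 0 0 0 0 0 0;-1 0 0 0 0 0 0;-1 0 0 0 0 0 0' 20
python3 -m inch '.14 0 0 0 0 0 0;.14 0 0 0 0 0 0;.14 0 0 0 0 0 0;.14 0 0 0 0 0 0;.14 0 0 -.03 0 0 0;.14 0 0 -.04 0 0 0;.14 0 0 -.04 0 0 0;.14 -.032 -.0225 0 0 0 0;.14 -.032 -.0225 0 0 0 0;.14 -.032 -.0225 0 0 0 0;.14 -.032 -.0225 0 0 0 0;.14 -.032 -.0225 0 0 0 0;.14 0 0 0 0 0 -.1;.14 0 0 0 0 0 -.1;.14 0 0 0 0 0 -.1;.14 0 0 0 0 0 -.1;.14 0 0 0 0 0 -.1;.14 0 0 0 0 0 0'
python3 - <<'E'
from h import *
c=camera_model('wrist');im,d=snapshot('wrist');o=level(im,d,c,'pics/l9.png');auto(o,c);delta([.414,0,.2],0);wingtop(im,d,c,[.525,-.156,.1])
E
```

```text
clock: 39.18
tool_pos: [0.5261, -0.156, 0.0888]
eef_rot: [0.98, -0.198, -0.0, -0.002]
contact_force: [0.0, -0.0, 3.8]
opening: 0.196
finger_force: 12.0
clock: 39.6
tool_pos: [0.5261, -0.1561, 0.0886]
eef_rot: [0.963, -0.27, -0.0, -0.002]
contact_force: [0.7, 0.1, 5.4]
opening: 0.196
finger_force: 20.0
clock: 41.1
tool_pos: [0.4476, 0.0227, 0.199]
eef_rot: [1.0, -0.023, -0.001, -0.002]
contact_force: [-0.1, 0.4, -0.6]
opening: 0.566
finger_force: 0.0
ball px [286.48508634 258.42543171] ring [285.43624613 260.16228376] r mm 7.647271573598836 off mm x,y [0.95 0.14] tilt deg: far-down 0.34 left-down 0.02
tcp [0.4476 0.0227 0.199 ] shift [-0.0325  0.0244 -0.001 ]
toolx yaw -0.05001947842930941
turn [-0.0049  0.0012 -0.05  ]
top n 515 z 0.1007 ctr [ 524.5 -154.6] mean [ 0.5246 -0.1535] size [17.6 34.4] ang 0.79 pca -0.532
```

```bash
python3 -c "
from plant import r
print(r.finish_job())"
```

```text
the job is handed in; nothing more can be done
None
```

I levelled the slab to about 0.35° by the ball level and handed the job in at about 41 s of robot time. Both far corners felt firm when pressed. I then gave the near right screw a last 0.15 rad, after which I checked only the level. The share of weight on each foot is a model estimate from those presses, not a measurement, and no verdict came back.

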